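# Turn the tasting row round

### The job

The second tasting round goes through the teas backwards. Move the four steel sample canisters from the full wooden rack into the pockets of the empty rack in reverse order, one to a pocket: the canister that stood at the left end (as the robot sees it) goes to the right end, the second from the left becomes the second from the right, and so on. Keep every canister upright throughout and leave them all standing on the pocket floors.

Things in the scene. Friction and masses are not known exactly. Their poses are not given: they have to be found in the camera images.
- full_rack: The full wooden rack, 82 x 322 mm, fixed. Four square pockets 70 x 70 mm inside, in a row: centres at its y = +114, +38, -38, -114 mm. Pocket floor 6 mm up, walls 6 mm thick, 26 mm high, end boards 32 mm high. Origin: middle of underside; +y along the row to the robot's left (within 0.25 rad), x across, z up. At the start one canister stands in each pocket, in any order, within 6 mm of its centre.
- empty_rack: The empty wooden rack, 82 x 322 mm, fixed. Four square pockets 70 x 70 mm inside, in a row: centres at its y = +114, +38, -38, -114 mm. Pocket floor 6 mm up, walls 6 mm thick, 26 mm high, end boards 32 mm high. Origin: middle of underside; +y along the row to the robot's left (within 0.25 rad), x across, z up. No canister in it at the start; lies left or right of the full one.
- tall_canister: Tall slim round steel tea sample canister, about 0.15 kg; origin at the centre of its underside, z up its axis. 38 mm diameter, 80 mm high.
- short_canister: Short wide round steel tea sample canister, about 0.15 kg; origin at the centre of its underside, z up its axis. 52 mm diameter, 54 mm high.
- square_canister: Square steel tea sample canister, about 0.15 kg; origin at the centre of its underside, z up its axis. 42 x 42 mm, 66 mm high, with a 2 mm raised round disc on top; its flat sides face its own x and y, which may be turned up to 0.3 rad from the rack's.
- necked_canister: Round steel tea sample canister, about 0.15 kg; origin at the centre of its underside, z up its axis. 48 mm diameter up to 30 mm high, then a sloping shoulder to 37 mm, then a plain round neck of 30 mm diameter up to 74.5 mm, its full height.
- tall_card: Blank folded paper place card, 14 x 40 x 20 mm, fixed on the worktop behind the full rack, 66 mm in the rack's +x from the centre of the pocket where the tall canister stands at the start; it stays there. Origin: middle of its underside.
- short_card: Blank folded paper place card, 14 x 40 x 20 mm, fixed on the worktop behind the full rack, 66 mm in the rack's +x from the centre of the pocket where the short canister stands at the start; it stays there. Origin: middle of its underside.
- square_card: Blank folded paper place card, 14 x 40 x 20 mm, fixed on the worktop behind the full rack, 66 mm in the rack's +x from the centre of the pocket where the square canister stands at the start; it stays there. Origin: middle of its underside.
- necked_card: Blank folded paper place card, 14 x 40 x 20 mm, fixed on the worktop behind the full rack, 66 mm in the rack's +x from the centre of the pocket where the necked canister stands at the start; it stays there. Origin: middle of its underside.
Not all that is in view belongs to the job. Leave any yellow look-alike of the necked_canister alone.

How it is judged:
At the end, for the whole second after the job is handed in: Each canister stands upright (within 0.12 rad) and at rest on the floor of the pocket of the formerly empty rack that mirrors its starting pocket (first from the left to first from the right, and so on), within 18 mm of the pocket's centre along and across the row; nothing is held (((y of tall_card in the frame of full_rack between 0.094 and 0.134 m and y of tall_canister in the frame of empty_rack between -0.132 and -0.096 m) or (y of tall_card in the frame of full_rack between 0.018 and 0.058 m and y of tall_canister in the frame of empty_rack between -0.056 and -0.02 m) or (y of tall_card in the frame of full_rack between -0.058 and -0.018 m and y of tall_canister in the frame of empty_rack between 0.02 and 0.056 m) or (y of tall_card in the frame of full_rack between -0.134 and -0.094 m and y of tall_canister in the frame of empty_rack between 0.096 and 0.132 m)) and x of tall_canister in the frame of empty_rack between -0.018 and 0.018 m and z of each of tall_canister, short_canister, square_canister, necked_canister in the frame of empty_rack below 0.011 m and angle between each of tall_canister, short_canister, square_canister, necked_canister's own z axis and vertical below 0.12 rad and linear speed of each of tall_canister, short_canister, square_canister, necked_canister below 0.02 m/s and angular speed of each of tall_canister, short_canister, square_canister, necked_canister below 0.2 rad/s and ((y of short_card in the frame of full_rack between 0.094 and 0.134 m and y of short_canister in the frame of empty_rack between -0.132 and -0.096 m) or (y of short_card in the frame of full_rack between 0.018 and 0.058 m and y of short_canister in the frame of empty_rack between -0.056 and -0.02 m) or (y of short_card in the frame of full_rack between -0.058 and -0.018 m and y of short_canister in the frame of empty_rack between 0.02 and 0.056 m) or (y of short_card in the frame of full_rack between -0.134 and -0.094 m and y of short_canister in the frame of empty_rack between 0.096 and 0.132 m)) and x of short_canister in the frame of empty_rack between -0.018 and 0.018 m and ((y of square_card in the frame of full_rack between 0.094 and 0.134 m and y of square_canister in the frame of empty_rack between -0.132 and -0.096 m) or (y of square_card in the frame of full_rack between 0.018 and 0.058 m and y of square_canister in the frame of empty_rack between -0.056 and -0.02 m) or (y of square_card in the frame of full_rack between -0.058 and -0.018 m and y of square_canister in the frame of empty_rack between 0.02 and 0.056 m) or (y of square_card in the frame of full_rack between -0.134 and -0.094 m and y of square_canister in the frame of empty_rack between 0.096 and 0.132 m)) and x of square_canister in the frame of empty_rack between -0.018 and 0.018 m and ((y of necked_card in the frame of full_rack between 0.094 and 0.134 m and y of necked_canister in the frame of empty_rack between -0.132 and -0.096 m) or (y of necked_card in the frame of full_rack between 0.018 and 0.058 m and y of necked_canister in the frame of empty_rack between -0.056 and -0.02 m) or (y of necked_card in the frame of full_rack between -0.058 and -0.018 m and y of necked_canister in the frame of empty_rack between 0.02 and 0.056 m) or (y of necked_card in the frame of full_rack between -0.134 and -0.094 m and y of necked_canister in the frame of empty_rack between 0.096 and 0.132 m)) and x of necked_canister in the frame of empty_rack between -0.018 and 0.018 m); the robot touches nothing.
It fails at once if the tall canister is tipped by more than 0.6 rad (angle between tall_canister's own z axis and vertical above 0.6 rad).
It fails at once if the short canister is tipped by more than 0.6 rad (angle between short_canister's own z axis and vertical above 0.6 rad).
It fails at once if the square canister is tipped by more than 0.6 rad (angle between square_canister's own z axis and vertical above 0.6 rad).
It fails at once if the necked canister is tipped by more than 0.6 rad (angle between necked_canister's own z axis and vertical above 0.6 rad).
It also fails if it takes over 107 s, if anything falls off the work surface, if the arm or the gripper's body presses on something with over 40 N, if the wrist force passes 120 N, or if a joint passes its speed limit or range.

### The arm

A 7-joint arm with a two-finger parallel gripper is mounted at the origin on a cart in front of the work surface, level with it; the furniture and walls round the work are solid. World frame = base frame: x ahead of the robot, y to its left, z up, the work surface at z = 0. Lengths are in m, angles in rad, forces in N, time in s.
With the tool pointing down it reaches from about 0.4 to 0.875 m from the base axis. Payload 19.3 kg.
Tool frame: the origin (TCP) lies at the very end of the fingers, on their centre line; the grasp point (between the pads) lies 19 mm behind it; z points along the fingers, y is the line along which they close (so a half turn about z gives the same grasp; the last joint's range is limited). The gripper opens to 85 mm and grips with 20 to 120 N. Pads are 22 mm wide; open, the fingers measure 114 mm over their backs; the gripper's body (76 mm by 85 mm) begins 54 mm behind the grasp point. The pads swing forward as they close: fully open they stand 13 mm farther back than shut.
Start: joints at [-1.347, 0.521, -0.036, 1.599, 0.021, 1.021, -0.113], TCP at [0.181, 0.598, 0.231] pointing down, gripper open.
Joint ranges: [-2.91, 2.91], [-0.3, 2.13], [-1.5, 1.42], [0.17, 2.43], [-1.26, 4.41], [0.16, 1.93], [-2.52, 2.52]. Speed limits (rad/s): [1.89, 1.89, 2.39, 2.39, 3.01, 3.01, 3.01].

### API

Orientations are given as [roll, pitch, yaw] about the fixed x, y, z axes, in that order (R = Rz(yaw) Ry(pitch) Rx(roll)).
In Python, from workcell import monitor, optics, job_done gives the robot as it stands.
- The arm moves only by the shell command python3 -m handwheel 'ROWS' [FORCE]. ROWS is JSON, a list of rows, each an object of numbers: "dx", "dy", "dz": the shift along the tool's x, y, z in cm; "wx", "wy", "wz": the turn, a rotation vector about the tool's x, y, z in rad; "claw": the opening in per cent of the stroke, from 0 (shut) to 100 (fully open). A call has 1 to 8 rows; each row shifts and turns the commanded pose from where the row before left it, along the tool's axes as they then stand; what a row does not reach is not made up. A row lasts 1/8 s, in which the tool goes at most 62.5 mm and 10.7 degrees, less where a joint would pass 70% of its speed; a pose out of reach is approached as far as the arm can. A call with a gripper value outside its range is refused whole. The fingers move at their own pace and stop on an object; FORCE is the grip in N (left out, the last holds). Time passes only in rows, so rows that do not move let the fingers close. It gives the time, the measured TCP pose, the force, the opening and the grip force at its end, in the units of the state.
- monitor.observe(): the state, without advancing time (a new reading comes with each control period).
- optics.grab_frame(name): name is "side" or "top" or "wrist"; returns a dict with "frame" (420x560x3 uint8, blue, green, red), "fovy" (degrees; the focal length in pixels is half the picture's height over the tangent of half this angle, whatever the lens; pixels are square), "cx", "cy" (the principal point, pixels), "R" (3x3) and "t" (3): a world point X has camera coordinates R X + t. Camera axes: x right, y down, z forward; pixel columns grow to the right and rows downward; lengths in m; the calibration is good to about 2 mm. A picture is of the moment at which its call begins. There is no depth.
- job_done(): hands the job in; it is judged then, once.
Trained networks look in the newest picture that a camera, given by its name, has taken for a name from the list of things; names that differ only in an ending like _2 or _b are one class to them, and where a whole thing is asked for, a point or a joint stands for the part that bears it (a point fixed in the world has none). Each returns a list of dicts, best first, with "p" (0 to 1); they miss things now and then, are a little off and sometimes report something else, mostly with a low value. They report only what shows in the picture. A call takes as long as a camera call. They do not tell look-alikes from the thing itself.
- optics.masks_of(name, camera): "region" (420x560 bool, what is visible of it) and "rect" ([left, top, width, height] in pixels, round what is visible of it).
The state is a dict: "clock": time; "qpos": joint angles; "qd": joint speeds; "joint_efforts": joint torques, N m; "position": TCP position; "tool_rot": TCP orientation; "force": force on the tool from outside, world axes, zero at the start; "moment": the same for the moment, N m; "grip_width": finger opening in m; "finger_force": force on a finger pad.
Only numpy, scipy, OpenCV 4.12 (cv2) and the standard library are available. Lean on these libraries where they do the work, as an engineer would, in place of code of your own. Each camera call takes 0.05 s, during which the arm holds its last target. There are 200 camera calls.

## Working session

There is one attempt and no reset: what is moved stays moved. The work goes in short steps, Python scripts to look and compute and a shell command to move; the robot and the scene stay as the last step left them, time stands still between calls to the robot, and variables do not carry over. Pictures are saved under pics/ and viewed, at most 14 in all, crops included, and the job is handed in when it is done.

```bash
mkdir -p pics; python3 - <<'E'
from workcell import monitor, optics
import cv2,numpy as np
s=monitor.observe();print(s)
for c in("top","side"):
    f=optics.grab_frame(c);cv2.imwrite(f"pics/{c}0.png",f["frame"]);print(c,f["fovy"],f["cx"],f["cy"],np.round(f["R"],3).tolist(),np.round(f["t"],3))
    for n in("full_rack","empty_rack","tall_canister","short_canister","square_canister","necked_canister"):
        print(n,[(round(d["p"],2),d["rect"]) for d in optics.masks_of(n,c)][:3])
E
```

```text
{'clock': 0.0, 'qpos': array([-1.34718917,  0.52203006, -0.03631482,  1.59998227,  0.02118199,
        1.02110588, -0.11278808]), 'qd': array([-2.78446905e-04, -9.86635137e-05,  2.00673658e-03,  3.85518653e-04,
        1.55803243e-03,  1.86855702e-03,  4.73791171e-04]), 'joint_efforts': array([-2.06478013e-03, -9.27120996e+01,  1.97954603e+00, -3.69934773e+01,
        1.78345438e-02,  8.51698889e-03,  5.28198439e-05]), 'position': array([0.18094039, 0.59789022, 0.23072509]), 'tool_rot': array([-3.14045369e+00,  7.21794938e-05,  2.84776669e+00]), 'force': array([ 0.95202324,  0.54529162, -1.41702572]), 'moment': array([ 0.0315231 , -0.01614839, -0.00499821]), 'finger_force': 0.0, 'grip_width': 0.08544618268357312}
top 50.421347874060785 279.8618010671896 209.4087614592382 [[-0.029, -0.999, -0.02], [-0.998, 0.03, -0.051], [0.052, 0.018, -0.998]] [0.02  0.556 1.114]
full_rack []
empty_rack [(0.92, [304.6, 176.9, 137.9, 49.8])]
tall_canister [(0.69, [161.5, 178.0, 19.7, 6.2]), (0.53, [222.1, 191.9, 17.2, 19.6])]
short_canister [(0.63, [155.0, 194.6, 29.2, 20.6]), (0.37, [187.2, 194.4, 26.1, 19.6])]
square_canister [(0.77, [192.0, 195.0, 17.2, 19.2])]
necked_canister [(0.77, [129.5, 199.0, 24.3, 19.9]), (0.59, [137.3, 236.2, 24.9, 21.3])]
side 51.23249253309896 280.4907034587144 204.8521835191929 [[0.999, 0.028, -0.015], [-0.003, -0.404, -0.915], [-0.032, 0.914, -0.404]] [-0.542  0.053  1.257]
full_rack [(0.89, [281.1, 165.3, 24.4, 43.3]), (0.56, [283.3, 156.1, 10.1, 11.4])]
empty_rack [(0.83, [257.0, 225.9, 59.9, 83.9])]
tall_canister [(0.74, [287.9, 177.9, 13.4, 25.6])]
short_canister [(0.51, [282.6, 170.0, 16.7, 5.0])]
square_canister [(0.69, [285.8, 175.0, 16.2, 19.7])]
necked_canister [(0.53, [256.7, 157.3, 10.7, 25.9]), (0.44, [283.9, 158.8, 8.5, 10.2])]
```

```bash
python3 - <<'E'
import cv2
a=cv2.imread("pics/top0.png");cv2.imwrite("pics/topz.png",cv2.resize(a[140:290,110:460],None,fx=2.25,fy=2.25,interpolation=cv2.INTER_CUBIC))
E
```

```text
(no output)
```

View pics/topz.png

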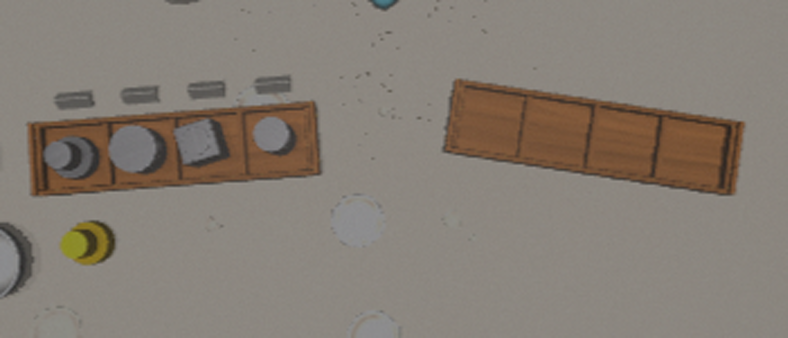

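View pics/side0.png

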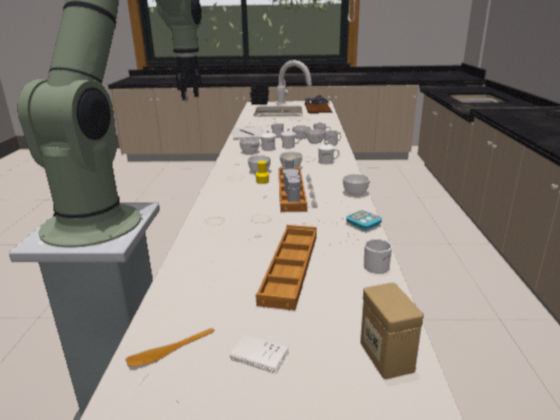

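The top view shows, left to right in the left rack, necked (zoom 66,157), short (137,149), square (200,142) and tall (272,134). The yellow look-alike stands in front at (85,243). The empty rack is on the right and tilted the other way. The side view agrees.

```bash
cat > h.py <<'E'
import numpy as np,cv2
from scipy.optimize import minimize
def foc(f): return f["frame"].shape[0]/2/np.tan(np.radians(f["fovy"])/2)
def proj(f,X):
    c=np.atleast_2d(X)@np.array(f["R"]).T+f["t"]; return c[:,:2]/c[:,2:]*foc(f)+[f["cx"],f["cy"]]
def ray(f,uv,z):
    R=np.array(f["R"]);C=-R.T@f["t"];d=R.T@np.array([(uv[0]-f["cx"])/foc(f),(uv[1]-f["cy"])/foc(f),1]);return (C+d*(z-C[2])/d[2])[:2]
def fit(f,mask,X3,p0,k=4):
    "pose (x,y,yaw) maximising IoU of the projected hull of X3 with mask (k: supersampling)"
    m=cv2.resize(mask.astype(np.uint8),None,fx=k,fy=k,interpolation=cv2.INTER_NEAREST)
    def cost(p):
        c,s=np.cos(p[2]),np.sin(p[2]);X=X3@np.array([[c,s,0],[-s,c,0],[0,0,1]])+[p[0],p[1],0]
        h=cv2.convexHull(np.round((proj(f,X)+.5)*k-.5).astype(np.int32));r=np.zeros_like(m);cv2.fillConvexPoly(r,h,1)
        return 1-(r&m).sum()/((r|m).sum())
    b=minimize(cost,p0,method="Nelder-Mead",options=dict(initial_simplex=np.array(p0)+np.array([[0,0,0],[.02,0,0],[0,.02,0],[0,0,.1]]),xatol=1e-4,fatol=1e-4))
    return b.x,b.fun
def box(a,b,z0,z1): return np.array([[x,y,z] for x in(-a/2,a/2) for y in(-b/2,b/2) for z in(z0,z1)])
def cyl(d,z0,z1): return np.array([[d/2*np.cos(t),d/2*np.sin(t),z] for t in np.linspace(0,6.28,40) for z in(z0,z1)])
E
python3 - <<'E'
from h import *
from workcell import optics
f=optics.grab_frame("top");im=f["frame"]
hsv=cv2.cvtColor(im,cv2.COLOR_BGR2HSV);b=((hsv[...,1]>90)&(hsv[...,0]<18)&(hsv[...,2]>30)).astype(np.uint8)
for n,(l,r) in dict(full=(115,270),empty=(290,460)).items():
    w=np.zeros_like(b);w[165:245,l:r]=b[165:245,l:r]
    q,lab,st,_=cv2.connectedComponentsWithStats(w);w=(lab==1+st[1:,4].argmax()).astype(np.uint8)
    hull=cv2.convexHull(cv2.findNonZero(w));hm=np.zeros_like(w);cv2.fillConvexPoly(hm,hull,1)
    p,e=fit(f,hm,box(.082,.322,0,.028),[*ray(f,hull.mean(0)[0],.02),0]);print(n,p.round(4),e)
    for y in(.114,.038,-.038,-.114):print(np.round([p[0]-y*np.sin(p[2]),p[1]+y*np.cos(p[2])],4))
for n,uv,z in(("neck",(66,157),.08),("short",(137,149),.06),("sq",(197,142),.074),("tall",(272,134),.086)):
    print(n,ray(f,(110+uv[0]/2.25-.3,140+uv[1]/2.25-.3),z).round(4))
E
```

```text
full [0.5724 0.2388 0.0462] 0.01943455192964605
[0.5672 0.3527]
[0.5707 0.2768]
[0.5742 0.2009]
[0.5777 0.1249]
empty [ 0.572  -0.2312 -0.1831] 0.020868680013573115
[ 0.5928 -0.1191]
[ 0.5789 -0.1938]
[ 0.5651 -0.2685]
[ 0.5512 -0.3433]
neck [0.5626 0.3401]
short [0.5702 0.2693]
sq [0.5748 0.201 ]
tall [0.58   0.1189]
```

```bash
cat >> h.py <<'E'
def go(x,y,z,yaw=None):
    "print shift in tool cm (after the turn wz) from present measured pose"
    from workcell import monitor
    s=monitor.observe();p=s["position"];y0=s["tool_rot"][2];yaw=y0 if yaw is None else yaw
    d=np.array([x,y,z])-p;wz=-((yaw-y0+np.pi)%(2*np.pi)-np.pi)
    c,n=np.cos(yaw),np.sin(yaw);print("go dx %.2f dy %.2f dz %.2f wz %.3f"%(100*(c*d[0]+n*d[1]),100*(n*d[0]-c*d[1]),-100*d[2],wz),"at",p.round(4),s["tool_rot"].round(3),"t",round(s["clock"],2))
E
python3 -m handwheel '[{"wz":0.175},{"wz":0.175},{"wz":0.175},{"wz":0.175},{"wz":0.175},{"wz":0.175},{"wz":0.175},{"wz":0.006}]'
python3 -c "
from h import *
go(.54,.23,.31,1.617)"
```

```text
go dx -38.44 dy 34.16 dz -7.87 wz 1.231 at [0.181  0.5982 0.2313] [-3.142  0.     2.848] t 0.75schema error: expected keys dx, dy, dz, wx, wy, wz, claw
```

```bash

python3 -m handwheel '[{"dx":0,"dy":0,"dz":0,"wx":0,"wy":0,"wz":0.175,"claw":100},{"dx":0,"dy":0,"dz":0,"wx":0,"wy":0,"wz":0.175,"claw":100},{"dx":0,"dy":0,"dz":0,"wx":0,"wy":0,"wz":0.175,"claw":100},{"dx":0,"dy":0,"dz":0,"wx":0,"wy":0,"wz":0.175,"claw":100},{"dx":0,"dy":0,"dz":0,"wx":0,"wy":0,"wz":0.175,"claw":100},{"dx":0,"dy":0,"dz":0,"wx":0,"wy":0,"wz":0.175,"claw":100},{"dx":0,"dy":0,"dz":0,"wx":0,"wy":0,"wz":0.175,"claw":100},{"dx":0,"dy":0,"dz":0,"wx":0,"wy":0,"wz":0.006,"claw":100}]' 60
python3 -c "
from h import *
go(.54,.23,.31,1.617)"
```

```text
clock: 1.75
position: [0.1808, 0.5983, 0.2313]
tool_rot: [3.141, 0.0, 1.618]
force: [0.4, -0.7, -0.1]
grip_width: 0.0854
finger_force: 0.0
go dx -38.45 dy 34.18 dz -7.87 wz 0.001 at [0.1808 0.5983 0.2313] [3.141 0.    1.618] t 1.75
```

```bash

python3 -m handwheel '[{"dx":-5,"dy":5,"dz":-1,"wx":0,"wy":0,"wz":0,"claw":100},{"dx":-5,"dy":5,"dz":-1,"wx":0,"wy":0,"wz":0,"claw":100},{"dx":-5,"dy":5,"dz":-1,"wx":0,"wy":0,"wz":0,"claw":100},{"dx":-5,"dy":4.5,"dz":-1,"wx":0,"wy":0,"wz":0,"claw":100},{"dx":-5,"dy":4.5,"dz":-1,"wx":0,"wy":0,"wz":0,"claw":100},{"dx":-5,"dy":4,"dz":-1,"wx":0,"wy":0,"wz":0,"claw":100},{"dx":-4.4,"dy":3.5,"dz":-1,"wx":0,"wy":0,"wz":0,"claw":100},{"dx":-4,"dy":2.6,"dz":-1,"wx":0,"wy":0,"wz":0,"claw":100}]'
python3 -c "
from h import *
from workcell import optics
go(.54,.23,.31,1.617)
f=optics.grab_frame('wrist');cv2.imwrite('pics/w0.png',f['frame'])"
```

```text
clock: 2.75
position: [0.5119, 0.2556, 0.3061]
tool_rot: [3.141, 0.0, 1.621]
force: [-1.0, 1.3, 0.1]
grip_width: 0.0854
finger_force: 0.0
go dx -2.69 dy 2.69 dz -0.39 wz 0.004 at [0.5119 0.2556 0.3061] [3.141 0.    1.621] t 2.75
```

View pics/w0.png

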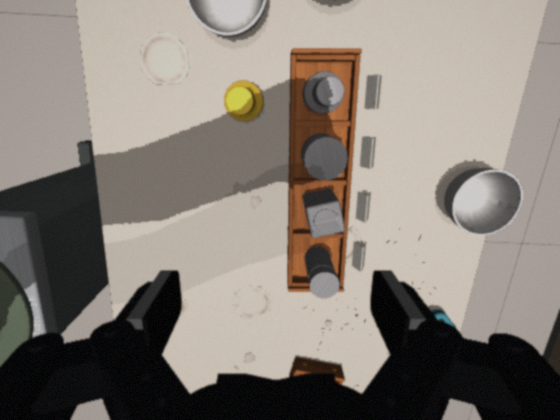

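The wrist view shows the rack upright, from top to bottom: necked (328,90), short (325,157), square (323,213, turned) and tall (322,270). The yellow look-alike is off to the left at (240,98).

```bash
cat > loc.py <<'E'
from h import *
from workcell import optics
def loc(cam="wrist",off=.006,pri=None):
    pri=pri or dict(necked=(.565,.347),short=(.57,.27),square=(.5748,.201),tall=(.58,.12))
    f=optics.grab_frame(cam)
    sh=dict(tall=cyl(.038,off+.02,off+.08),short=cyl(.052,off+.02,off+.054),square=np.vstack([box(.042,.042,off+.02,off+.066),cyl(.034,off+.066,off+.068)]),necked=np.vstack([cyl(.03,off+.037,off+.0745),cyl(.048,off+.02,off+.03)]))
    for n,p0 in pri.items():
        c=[]
        for d in optics.masks_of(n+"_canister",cam)[:4]:
            m=d["region"].astype(np.uint8);h=cv2.convexHull(cv2.findNonZero(m));cv2.fillConvexPoly(m,h,1)
            ys,xs=np.nonzero(m);g=ray(f,(xs.mean(),ys.mean()),.05)
            if np.hypot(*(g-p0))>.04: continue
            for a in ((-.2,.1) if n=="square" else (0,)):
                c.append((*fit(f,m,sh[n],[*p0,a]),d["p"]))
        for x in sorted(c,key=lambda x:x[1])[:2]:print(n,x[0].round(4),"err",round(x[1],3),"p",round(x[2],2))
    return f
E
python3 - <<'E'
from loc import *
loc()
f=optics.grab_frame("wrist")
for d in optics.masks_of("full_rack","wrist")[:1]:
    m=d["region"].astype(np.uint8);h=cv2.convexHull(cv2.findNonZero(m));cv2.fillConvexPoly(m,h,1);print(fit(f,m,box(.082,.322,0,.028),[.572,.239,.046]))
go(.54,.23,.31)
E
```

```text
necked [0.5635 0.3505 0.0509] err 0.038 p 0.57
short [0.569  0.2762 0.0766] err 0.044 p 0.93
square [0.5742 0.2043 0.2724] err 0.081 p 0.81
square [0.5743 0.2044 0.271 ] err 0.083 p 0.81
tall [0.5787 0.123  0.0746] err 0.101 p 0.97
(array([0.57068758, 0.23860865, 0.0481973 ]), np.float64(0.013510676642887964))
go dx -3.01 dy 2.87 dz -0.47 wz -0.000 at [0.5099 0.2586 0.3053] [-3.141 -0.     1.62 ] t 3.15
```

```bash

python3 -m handwheel '[{"dx":-4.6,"dy":2.1,"dz":3,"wx":0,"wy":0,"wz":0,"claw":100},{"dx":-4.6,"dy":2.1,"dz":3,"wx":0,"wy":0,"wz":0,"claw":100},{"dx":-4.6,"dy":2.0,"dz":3,"wx":0,"wy":0,"wz":0,"claw":100},{"dx":0,"dy":0,"dz":4,"wx":0,"wy":0,"wz":0,"claw":100},{"dx":0,"dy":0,"dz":3,"wx":0,"wy":0,"wz":0,"claw":100},{"dx":0,"dy":0,"dz":0,"wx":0,"wy":0,"wz":0,"claw":100},{"dx":0,"dy":0,"dz":0,"wx":0,"wy":0,"wz":0,"claw":100}]'
python3 -c "
from h import *
go(.5787,.123,.05)"
```

```text
clock: 4.03
position: [0.5793, 0.1232, 0.1467]
tool_rot: [3.14, -0.0, 1.618]
force: [0.1, -0.4, 0.5]
grip_width: 0.0854
finger_force: 0.0
go dx -0.02 dy -0.06 dz 9.67 wz -0.000 at [0.5793 0.1232 0.1467] [ 3.14  -0.     1.618] t 4.03
```

Accurate to within 1 mm. I'll descend and grip.

```bash

python3 -m handwheel '[{"dx":0,"dy":0,"dz":3,"wx":0,"wy":0,"wz":0,"claw":100},{"dx":0,"dy":0,"dz":3,"wx":0,"wy":0,"wz":0,"claw":100},{"dx":0,"dy":0,"dz":2.5,"wx":0,"wy":0,"wz":0,"claw":100},{"dx":0,"dy":0,"dz":1.2,"wx":0,"wy":0,"wz":0,"claw":100},{"dx":0,"dy":0,"dz":0,"wx":0,"wy":0,"wz":0,"claw":60},{"dx":0,"dy":0,"dz":0,"wx":0,"wy":0,"wz":0,"claw":30},{"dx":0,"dy":0,"dz":0,"wx":0,"wy":0,"wz":0,"claw":30},{"dx":0,"dy":0,"dz":0,"wx":0,"wy":0,"wz":0,"claw":30}]' 50
python3 -c "
from workcell import monitor
s=monitor.observe();print(s)"
```

```text
clock: 5.03
position: [0.5795, 0.1228, 0.0497]
tool_rot: [3.14, -0.001, 1.617]
force: [-1.6, -0.2, 8.9]
grip_width: 0.0356
finger_force: 48.9
{'clock': 5.025, 'qpos': array([-0.50262489,  0.73842273,  0.28346281,  1.82542299, -0.32912533,
        0.62225479,  0.02593919]), 'qd': array([-0.00034747, -0.0006275 , -0.00091045,  0.00096456, -0.00022192,
       -0.00109564, -0.00296423]), 'joint_efforts': array([ 1.34635004e-01, -9.18863726e+01,  1.09147418e+01, -2.29196352e+01,
        1.08645216e-02, -5.70546035e-01,  1.33366022e-03]), 'position': array([0.57945199, 0.12277283, 0.04974774]), 'tool_rot': array([ 3.14009245e+00, -5.13063663e-04,  1.61675880e+00]), 'force': array([-1.56635917, -0.20105706,  8.86050205]), 'moment': array([0.0206247 , 0.44246104, 0.00644189]), 'finger_force': 48.889596462249756, 'grip_width': 0.03562636754437761}
```

```bash

python3 -m handwheel '[{"dx":0,"dy":0,"dz":-2,"wx":0,"wy":0,"wz":0,"claw":30},{"dx":0,"dy":0,"dz":-5,"wx":0,"wy":0,"wz":0,"claw":30},{"dx":0,"dy":0,"dz":-5,"wx":0,"wy":0,"wz":0,"claw":30},{"dx":0,"dy":0,"dz":0,"wx":0,"wy":0,"wz":0.115,"claw":30},{"dx":0,"dy":0,"dz":0,"wx":0,"wy":0,"wz":0.115,"claw":30},{"dx":-4,"dy":1,"dz":0,"wx":0,"wy":0,"wz":0,"claw":30},{"dx":-4,"dy":1,"dz":0,"wx":0,"wy":0,"wz":0,"claw":30},{"dx":0,"dy":0,"dz":0,"wx":0,"wy":0,"wz":0,"claw":30}]'
python3 -c "
from h import *
from workcell import optics
go(.5928,-.1191,.17,1.388)
f=optics.grab_frame('wrist');cv2.imwrite('pics/w1.png',f['frame'])"
```

```text
clock: 6.02
position: [0.584, 0.0367, 0.1703]
tool_rot: [3.14, 0.001, 1.382]
force: [0.9, 0.7, -0.4]
grip_width: 0.0359
finger_force: 50.4
go dx -15.16 dy 3.69 dz 0.03 wz -0.006 at [0.584  0.0367 0.1703] [3.140e+00 1.000e-03 1.382e+00] t 6.03
```

View pics/w1.png

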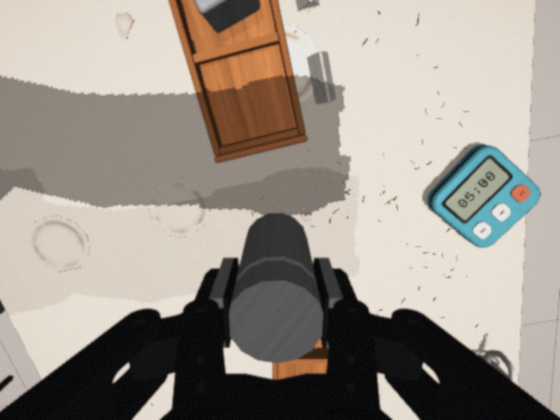

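The tall canister is held upright in the middle of the fingers, at (280,310), and its old pocket is empty. I'll carry it over.

```bash

python3 -m handwheel '[{"dx":-4,"dy":1,"dz":0,"wx":0,"wy":0,"wz":0,"claw":30},{"dx":-4,"dy":1,"dz":0,"wx":0,"wy":0,"wz":0,"claw":30},{"dx":-4,"dy":1,"dz":0,"wx":0,"wy":0,"wz":0,"claw":30},{"dx":-3.2,"dy":0.7,"dz":0,"wx":0,"wy":0,"wz":0,"claw":30},{"dx":0,"dy":0,"dz":3,"wx":0,"wy":0,"wz":0,"claw":30},{"dx":0,"dy":0,"dz":2.5,"wx":0,"wy":0,"wz":0,"claw":30},{"dx":0,"dy":0,"dz":0,"wx":0,"wy":0,"wz":0,"claw":30},{"dx":0,"dy":0,"dz":0,"wx":0,"wy":0,"wz":0,"claw":30}]'
python3 -c "
from h import *
from workcell import optics
go(.5928,-.1191,.05,1.388)"
```

```text
clock: 7.08
position: [0.5931, -0.1155, 0.1149]
tool_rot: [3.14, -0.0, 1.387]
force: [0.1, -0.3, -1.1]
grip_width: 0.0359
finger_force: 50.3
go dx -0.36 dy 0.04 dz 6.49 wz -0.001 at [ 0.5931 -0.1155  0.1149] [ 3.14  -0.     1.387] t 7.08
```

```bash

python3 -m handwheel '[{"dx":-0.36,"dy":0,"dz":3,"wx":0,"wy":0,"wz":0,"claw":30},{"dx":0,"dy":0,"dz":2,"wx":0,"wy":0,"wz":0,"claw":30},{"dx":0,"dy":0,"dz":1,"wx":0,"wy":0,"wz":0,"claw":30},{"dx":0,"dy":0,"dz":0.4,"wx":0,"wy":0,"wz":0,"claw":30},{"dx":0,"dy":0,"dz":0,"wx":0,"wy":0,"wz":0,"claw":30}]'
python3 -m handwheel '[{"dx":0,"dy":0,"dz":0,"wx":0,"wy":0,"wz":0,"claw":55},{"dx":0,"dy":0,"dz":0,"wx":0,"wy":0,"wz":0,"claw":70},{"dx":0,"dy":0,"dz":0,"wx":0,"wy":0,"wz":0,"claw":100},{"dx":0,"dy":0,"dz":0,"wx":0,"wy":0,"wz":0,"claw":100},{"dx":0,"dy":0,"dz":-3,"wx":0,"wy":0,"wz":0,"claw":100},{"dx":0,"dy":0,"dz":-6,"wx":0,"wy":0,"wz":0,"claw":100},{"dx":0,"dy":0,"dz":-4,"wx":0,"wy":0,"wz":0,"claw":100},{"dx":0,"dy":0,"dz":0,"wx":0,"wy":0,"wz":0,"claw":100}]'
python3 -c "
from h import *
go(.5742,.2043,.17,1.843)"
```

```text
clock: 7.7
position: [0.5922, -0.1195, 0.0501]
tool_rot: [3.141, -0.0, 1.387]
force: [0.2, -0.6, -1.4]
grip_width: 0.0357
finger_force: 50.4
clock: 8.7
position: [0.5931, -0.1198, 0.1825]
tool_rot: [3.137, -0.001, 1.387]
force: [0.0, -0.4, -0.7]
grip_width: 0.0855
finger_force: 0.0
go dx 31.72 dy 6.89 dz 1.25 wz -0.456 at [ 0.5931 -0.1198  0.1825] [ 3.137e+00 -1.000e-03  1.387e+00] t 8.7
```

```bash

python3 -m handwheel '[{"dx":0,"dy":0,"dz":0,"wx":0,"wy":0,"wz":-0.152,"claw":100},{"dx":0,"dy":0,"dz":0,"wx":0,"wy":0,"wz":-0.152,"claw":100},{"dx":0,"dy":0,"dz":0,"wx":0,"wy":0,"wz":-0.152,"claw":100},{"dx":5,"dy":1.2,"dz":0,"wx":0,"wy":0,"wz":0,"claw":100},{"dx":5,"dy":1.2,"dz":0,"wx":0,"wy":0,"wz":0,"claw":100},{"dx":5,"dy":1.2,"dz":0,"wx":0,"wy":0,"wz":0,"claw":100},{"dx":5,"dy":1.2,"dz":0,"wx":0,"wy":0,"wz":0,"claw":100},{"dx":0,"dy":0,"dz":0,"wx":0,"wy":0,"wz":0,"claw":100}]'
python3 -c "
from loc import *
f=loc();cv2.imwrite('pics/w2.png',f['frame'])
go(.5742,.2043,.13,1.843)"
```

```text
clock: 9.7
position: [0.5834, 0.0907, 0.1784]
tool_rot: [-3.14, -0.002, 1.849]
force: [0.1, -1.2, 0.2]
grip_width: 0.0852
finger_force: 0.0
short [0.569  0.2708 0.115 ] err 0.053 p 0.55
square [0.5748 0.203  0.2812] err 0.022 p 0.77
square [0.575  0.203  0.2808] err 0.023 p 0.77
go dx 11.80 dy 2.25 dz 4.93 wz -0.002 at [0.5843 0.0846 0.1793] [-3.141  0.     1.841] t 9.95
```

View pics/w2.png

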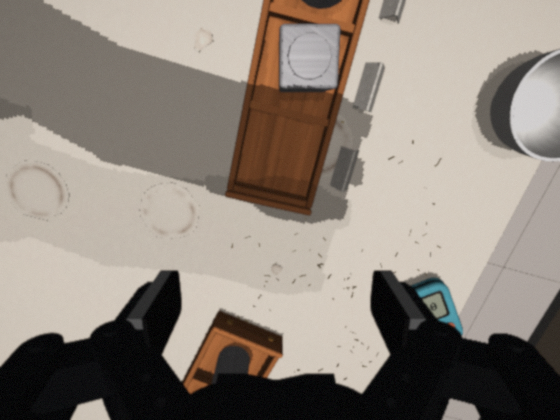

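The square canister at (310,57) is square with the gripper, and the tall one stands in the new rack at (235,360). Next I'll go over the square one and grip it.

```bash

python3 -m handwheel '[{"dx":4,"dy":0.8,"dz":1,"wx":0,"wy":0,"wz":0,"claw":100},{"dx":4,"dy":0.8,"dz":1,"wx":0,"wy":0,"wz":0,"claw":100},{"dx":3.7,"dy":0.7,"dz":1,"wx":0,"wy":0,"wz":0,"claw":100},{"dx":0,"dy":0,"dz":2,"wx":0,"wy":0,"wz":0,"claw":100},{"dx":0,"dy":0,"dz":0,"wx":0,"wy":0,"wz":0,"claw":100},{"dx":0,"dy":0,"dz":0,"wx":0,"wy":0,"wz":0,"claw":100}]'
python3 -c "
from h import *
go(.5749,.2035,.04,1.847)"
```

```text
clock: 10.7
position: [0.5756, 0.2038, 0.1302]
tool_rot: [3.141, 0.0, 1.841]
force: [-0.3, -1.0, 0.4]
grip_width: 0.0856
finger_force: 0.0
go dx -0.01 dy -0.08 dz 9.02 wz -0.006 at [0.5756 0.2038 0.1302] [3.141 0.    1.841] t 10.7
```

```bash

python3 -m handwheel '[{"dx":0,"dy":-0.1,"dz":3,"wx":0,"wy":0,"wz":-0.005,"claw":100},{"dx":0,"dy":0,"dz":3,"wx":0,"wy":0,"wz":0,"claw":100},{"dx":0,"dy":0,"dz":2,"wx":0,"wy":0,"wz":0,"claw":100},{"dx":0,"dy":0,"dz":1,"wx":0,"wy":0,"wz":0,"claw":100},{"dx":0,"dy":0,"dz":0,"wx":0,"wy":0,"wz":0,"claw":60},{"dx":0,"dy":0,"dz":0,"wx":0,"wy":0,"wz":0,"claw":35},{"dx":0,"dy":0,"dz":0,"wx":0,"wy":0,"wz":0,"claw":35},{"dx":0,"dy":0,"dz":0,"wx":0,"wy":0,"wz":0,"claw":35}]' 50
python3 -m handwheel '[{"dx":0,"dy":0,"dz":-2,"wx":0,"wy":0,"wz":0,"claw":35},{"dx":0,"dy":0,"dz":-5,"wx":0,"wy":0,"wz":0,"claw":35},{"dx":0,"dy":0,"dz":-5.5,"wx":0,"wy":0,"wz":0,"claw":35},{"dx":0,"dy":0,"dz":0,"wx":0,"wy":0,"wz":0.153,"claw":35},{"dx":0,"dy":0,"dz":0,"wx":0,"wy":0,"wz":0.153,"claw":35},{"dx":0,"dy":0,"dz":0,"wx":0,"wy":0,"wz":0.153,"claw":35},{"dx":0,"dy":0,"dz":0,"wx":0,"wy":0,"wz":0,"claw":35}]' 50
python3 -c "
from h import *
go(.5789,-.1938,.165,1.388)"
```

```text
clock: 11.7
position: [0.5745, 0.2049, 0.0406]
tool_rot: [3.14, -0.0, 1.848]
force: [-1.6, 0.0, 6.3]
grip_width: 0.0412
finger_force: 50.0
clock: 12.58
position: [0.574, 0.205, 0.1658]
tool_rot: [3.141, -0.0, 1.39]
force: [-0.5, 0.7, -2.9]
grip_width: 0.0411
finger_force: 51.5
go dx -39.12 dy 7.73 dz 0.08 wz 0.002 at [0.574  0.205  0.1658] [ 3.141 -0.     1.39 ] t 12.57
```

```bash

python3 -m handwheel '[{"dx":-4,"dy":0.8,"dz":0,"wx":0,"wy":0,"wz":0,"claw":35},{"dx":-5.5,"dy":1.1,"dz":0,"wx":0,"wy":0,"wz":0,"claw":35},{"dx":-5.5,"dy":1.1,"dz":0,"wx":0,"wy":0,"wz":0,"claw":35},{"dx":-5.5,"dy":1.1,"dz":0,"wx":0,"wy":0,"wz":0,"claw":35},{"dx":-5.5,"dy":1.1,"dz":0,"wx":0,"wy":0,"wz":0,"claw":35},{"dx":-5.5,"dy":1.1,"dz":0,"wx":0,"wy":0,"wz":0,"claw":35},{"dx":-5,"dy":1,"dz":0,"wx":0,"wy":0,"wz":0,"claw":35},{"dx":-2.5,"dy":0.5,"dz":0,"wx":0,"wy":0,"wz":0,"claw":35}]'
python3 -m handwheel '[{"dx":0,"dy":0,"dz":0,"wx":0,"wy":0,"wz":0,"claw":35},{"dx":0,"dy":0,"dz":0,"wx":0,"wy":0,"wz":0,"claw":35}]'
python3 -c "
from h import *
go(.5789,-.1938,.041,1.388)"
```

```text
clock: 13.58
position: [0.5796, -0.1964, 0.1655]
tool_rot: [3.141, 0.001, 1.39]
force: [0.4, 0.9, -1.9]
grip_width: 0.0414
finger_force: 51.5
clock: 13.82
position: [0.5802, -0.1922, 0.165]
tool_rot: [3.141, -0.001, 1.391]
force: [0.7, 0.9, -2.5]
grip_width: 0.0412
finger_force: 51.5
go dx -0.18 dy -0.10 dz 12.40 wz 0.003 at [ 0.5802 -0.1922  0.165 ] [ 3.141e+00 -1.000e-03  1.391e+00] t 13.82
```

```bash

python3 -m handwheel '[{"dx":-0.2,"dy":-0.1,"dz":4,"wx":0,"wy":0,"wz":0,"claw":35},{"dx":0,"dy":0,"dz":4,"wx":0,"wy":0,"wz":0,"claw":35},{"dx":0,"dy":0,"dz":2.6,"wx":0,"wy":0,"wz":0,"claw":35},{"dx":0,"dy":0,"dz":1.2,"wx":0,"wy":0,"wz":0,"claw":35},{"dx":0,"dy":0,"dz":0.6,"wx":0,"wy":0,"wz":0,"claw":35},{"dx":0,"dy":0,"dz":0,"wx":0,"wy":0,"wz":0,"claw":35}]'
python3 -m handwheel '[{"dx":0,"dy":0,"dz":0,"wx":0,"wy":0,"wz":0,"claw":60},{"dx":0,"dy":0,"dz":0,"wx":0,"wy":0,"wz":0,"claw":75},{"dx":0,"dy":0,"dz":0,"wx":0,"wy":0,"wz":0,"claw":100},{"dx":0,"dy":0,"dz":0,"wx":0,"wy":0,"wz":0,"claw":100},{"dx":0,"dy":0,"dz":-3,"wx":0,"wy":0,"wz":0,"claw":100},{"dx":0,"dy":0,"dz":-6,"wx":0,"wy":0,"wz":0,"claw":100},{"dx":0,"dy":0,"dz":-5,"wx":0,"wy":0,"wz":0,"claw":100},{"dx":0,"dy":0,"dz":0,"wx":0,"wy":0,"wz":0,"claw":100}]'
python3 -c "
from h import *
go(.569,.274,.18,1.618)"
```

```text
clock: 14.58
position: [0.5793, -0.1946, 0.0413]
tool_rot: [3.141, -0.0, 1.39]
force: [-0.7, -0.5, -1.7]
grip_width: 0.0412
finger_force: 51.4
clock: 15.58
position: [0.5804, -0.1954, 0.1844]
tool_rot: [3.136, 0.0, 1.389]
force: [-0.3, -0.9, -0.2]
grip_width: 0.0849
finger_force: 0.0
go dx 46.95 dy 1.08 dz 0.44 wz -0.229 at [ 0.5804 -0.1954  0.1844] [3.136 0.    1.389] t 15.57
```

```bash

python3 -m handwheel '[{"dx":0,"dy":0,"dz":0,"wx":0,"wy":0,"wz":-0.115,"claw":100},{"dx":0,"dy":0,"dz":0,"wx":0,"wy":0,"wz":-0.115,"claw":100},{"dx":5.8,"dy":0.2,"dz":0,"wx":0,"wy":0,"wz":0,"claw":100},{"dx":5.8,"dy":0.2,"dz":0,"wx":0,"wy":0,"wz":0,"claw":100},{"dx":5.8,"dy":0.2,"dz":0,"wx":0,"wy":0,"wz":0,"claw":100},{"dx":5.8,"dy":0.2,"dz":0,"wx":0,"wy":0,"wz":0,"claw":100},{"dx":5.8,"dy":0.2,"dz":0,"wx":0,"wy":0,"wz":0,"claw":100},{"dx":5,"dy":0.1,"dz":0,"wx":0,"wy":0,"wz":0,"claw":100}]'
python3 -m handwheel '[{"dx":0,"dy":0,"dz":0,"wx":0,"wy":0,"wz":0,"claw":100},{"dx":0,"dy":0,"dz":0,"wx":0,"wy":0,"wz":0,"claw":100}]'
python3 -c "
from loc import *
f=loc();cv2.imwrite('pics/w3.png',f['frame'])
go(.569,.2745,.13,1.618)"
```

```text
clock: 16.58
position: [0.5728, 0.1477, 0.18]
tool_rot: [-3.141, -0.0, 1.62]
force: [-0.0, -1.2, -0.1]
grip_width: 0.0855
finger_force: 0.0
clock: 16.82
position: [0.5733, 0.1446, 0.1801]
tool_rot: [-3.141, 0.001, 1.619]
force: [0.1, -1.3, -0.3]
grip_width: 0.0854
finger_force: 0.0
short [0.57   0.275  0.0169] err 0.021 p 0.97
go dx 13.03 dy 0.15 dz 5.06 wz -0.001 at [0.5736 0.1443 0.1806] [-3.142  0.     1.617] t 17.07
```

View pics/w3.png

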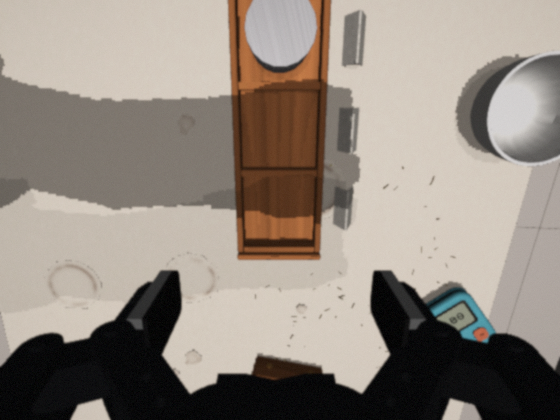

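The short canister shows at (280,30), with the other two pockets empty. I'll move over it, stop and check.

```bash

python3 -m handwheel '[{"dx":4.4,"dy":0.1,"dz":1,"wx":0,"wy":0,"wz":0,"claw":100},{"dx":4.4,"dy":0.1,"dz":1,"wx":0,"wy":0,"wz":0,"claw":100},{"dx":4.3,"dy":0.05,"dz":1,"wx":0,"wy":0,"wz":0,"claw":100},{"dx":0,"dy":0,"dz":2,"wx":0,"wy":0,"wz":0,"claw":100},{"dx":0,"dy":0,"dz":0,"wx":0,"wy":0,"wz":0,"claw":100},{"dx":0,"dy":0,"dz":0,"wx":0,"wy":0,"wz":0,"claw":100}]'
python3 -c "
from h import *
go(.57,.275,.032,1.618)"
```

```text
clock: 17.82
position: [0.5703, 0.2754, 0.1313]
tool_rot: [3.141, -0.0, 1.617]
force: [0.6, 0.1, 0.7]
grip_width: 0.0853
finger_force: 0.0
go dx -0.04 dy -0.03 dz 9.93 wz -0.001 at [0.5703 0.2754 0.1313] [ 3.141 -0.     1.617] t 17.82
```

```bash

python3 -m handwheel '[{"dx":0,"dy":0,"dz":3,"wx":0,"wy":0,"wz":0,"claw":100},{"dx":0,"dy":0,"dz":3,"wx":0,"wy":0,"wz":0,"claw":100},{"dx":0,"dy":0,"dz":2.5,"wx":0,"wy":0,"wz":0,"claw":100},{"dx":0,"dy":0,"dz":1.4,"wx":0,"wy":0,"wz":0,"claw":100},{"dx":0,"dy":0,"dz":0,"wx":0,"wy":0,"wz":0,"claw":70},{"dx":0,"dy":0,"dz":0,"wx":0,"wy":0,"wz":0,"claw":48},{"dx":0,"dy":0,"dz":0,"wx":0,"wy":0,"wz":0,"claw":48},{"dx":0,"dy":0,"dz":0,"wx":0,"wy":0,"wz":0,"claw":48}]' 50
python3 -m handwheel '[{"dx":0,"dy":0,"dz":-2,"wx":0,"wy":0,"wz":0,"claw":48},{"dx":0,"dy":0,"dz":-5,"wx":0,"wy":0,"wz":0,"claw":48},{"dx":0,"dy":0,"dz":-6,"wx":0,"wy":0,"wz":0,"claw":48},{"dx":0,"dy":0,"dz":0,"wx":0,"wy":0,"wz":0.115,"claw":48},{"dx":0,"dy":0,"dz":0,"wx":0,"wy":0,"wz":0.115,"claw":48},{"dx":0,"dy":0,"dz":0,"wx":0,"wy":0,"wz":0,"claw":48}]' 50
python3 -c "
from h import *
go(.5651,-.2685,.16,1.388)"
```

```text
clock: 18.82
position: [0.5704, 0.2765, 0.0331]
tool_rot: [3.14, -0.001, 1.619]
force: [-1.5, -0.8, 6.9]
grip_width: 0.0494
finger_force: 51.2
clock: 19.58
position: [0.5698, 0.2766, 0.1631]
tool_rot: [3.141, -0.001, 1.39]
force: [-0.2, 0.0, -2.3]
grip_width: 0.0494
finger_force: 52.4
go dx -53.69 dy 9.45 dz 0.31 wz 0.002 at [0.5698 0.2766 0.1631] [ 3.141e+00 -1.000e-03  1.390e+00] t 19.57
```

```bash

python3 -m handwheel '[{"dx":-4,"dy":0.7,"dz":0,"wx":0,"wy":0,"wz":0,"claw":48},{"dx":-5.5,"dy":1,"dz":0,"wx":0,"wy":0,"wz":0,"claw":48},{"dx":-5.5,"dy":1,"dz":0,"wx":0,"wy":0,"wz":0,"claw":48},{"dx":-5.5,"dy":1,"dz":0,"wx":0,"wy":0,"wz":0,"claw":48},{"dx":-5.5,"dy":1,"dz":0,"wx":0,"wy":0,"wz":0,"claw":48},{"dx":-5.5,"dy":1,"dz":0,"wx":0,"wy":0,"wz":0,"claw":48},{"dx":-5.5,"dy":0.9,"dz":0,"wx":0,"wy":0,"wz":0,"claw":48},{"dx":-5.5,"dy":0.9,"dz":0,"wx":0,"wy":0,"wz":0,"claw":48}]'
python3 -m handwheel '[{"dx":-5,"dy":0.9,"dz":0,"wx":0,"wy":0,"wz":0,"claw":48},{"dx":-4,"dy":0.7,"dz":0,"wx":0,"wy":0,"wz":0,"claw":48},{"dx":-2,"dy":0.3,"dz":0,"wx":0,"wy":0,"wz":0,"claw":48},{"dx":0,"dy":0,"dz":0,"wx":0,"wy":0,"wz":0,"claw":48},{"dx":0,"dy":0,"dz":0,"wx":0,"wy":0,"wz":0,"claw":48}]'
python3 -c "
from h import *
go(.5651,-.2685,.034,1.388)"
```

```text
clock: 20.58
position: [0.5665, -0.157, 0.1625]
tool_rot: [3.141, -0.0, 1.392]
force: [1.0, -0.5, -2.3]
grip_width: 0.0491
finger_force: 52.4
clock: 21.2
position: [0.5656, -0.2655, 0.1617]
tool_rot: [-3.142, -0.001, 1.391]
force: [0.1, -0.1, -1.4]
grip_width: 0.0493
finger_force: 52.4
go dx -0.31 dy 0.00 dz 12.77 wz 0.003 at [ 0.5656 -0.2655  0.1617] [-3.142e+00 -1.000e-03  1.391e+00] t 21.2
```

```bash

python3 -m handwheel '[{"dx":-0.3,"dy":0,"dz":4,"wx":0,"wy":0,"wz":0,"claw":48},{"dx":0,"dy":0,"dz":4,"wx":0,"wy":0,"wz":0,"claw":48},{"dx":0,"dy":0,"dz":2.6,"wx":0,"wy":0,"wz":0,"claw":48},{"dx":0,"dy":0,"dz":1.5,"wx":0,"wy":0,"wz":0,"claw":48},{"dx":0,"dy":0,"dz":0.6,"wx":0,"wy":0,"wz":0,"claw":48},{"dx":0,"dy":0,"dz":0,"wx":0,"wy":0,"wz":0,"claw":48}]'
python3 -m handwheel '[{"dx":0,"dy":0,"dz":0,"wx":0,"wy":0,"wz":0,"claw":65},{"dx":0,"dy":0,"dz":0,"wx":0,"wy":0,"wz":0,"claw":80},{"dx":0,"dy":0,"dz":0,"wx":0,"wy":0,"wz":0,"claw":100},{"dx":0,"dy":0,"dz":0,"wx":0,"wy":0,"wz":0,"claw":100},{"dx":0,"dy":0,"dz":-3,"wx":0,"wy":0,"wz":0,"claw":100},{"dx":0,"dy":0,"dz":-6,"wx":0,"wy":0,"wz":0,"claw":100},{"dx":0,"dy":0,"dz":-5,"wx":0,"wy":0,"wz":0,"claw":100},{"dx":0,"dy":0,"dz":0,"wx":0,"wy":0,"wz":0,"claw":100}]'
python3 -c "
from h import *
go(.5645,.349,.18,1.618)"
```

```text
clock: 21.95
position: [0.5651, -0.2696, 0.035]
tool_rot: [3.141, 0.0, 1.389]
force: [1.2, 0.2, -1.9]
grip_width: 0.049
finger_force: 52.4
clock: 22.95
position: [0.5663, -0.2707, 0.1785]
tool_rot: [3.136, 0.001, 1.389]
force: [-0.0, -0.1, -0.8]
grip_width: 0.0853
finger_force: 0.0
go dx 61.91 dy 2.75 dz -0.15 wz -0.229 at [ 0.5663 -0.2707  0.1785] [3.136e+00 1.000e-03 1.389e+00] t 22.95
```

```bash

python3 -m handwheel '[{"dx":0,"dy":0,"dz":0,"wx":0,"wy":0,"wz":-0.115,"claw":100},{"dx":0,"dy":0,"dz":0,"wx":0,"wy":0,"wz":-0.115,"claw":100},{"dx":5.8,"dy":0.3,"dz":0,"wx":0,"wy":0,"wz":0,"claw":100},{"dx":5.8,"dy":0.3,"dz":0,"wx":0,"wy":0,"wz":0,"claw":100},{"dx":5.8,"dy":0.3,"dz":0,"wx":0,"wy":0,"wz":0,"claw":100},{"dx":5.8,"dy":0.3,"dz":0,"wx":0,"wy":0,"wz":0,"claw":100},{"dx":5.8,"dy":0.3,"dz":0,"wx":0,"wy":0,"wz":0,"claw":100},{"dx":5.8,"dy":0.2,"dz":0,"wx":0,"wy":0,"wz":0,"claw":100}]'
python3 -m handwheel '[{"dx":5.8,"dy":0.2,"dz":0,"wx":0,"wy":0,"wz":0,"claw":100},{"dx":5,"dy":0.2,"dz":0,"wx":0,"wy":0,"wz":0,"claw":100},{"dx":3.4,"dy":0.1,"dz":0,"wx":0,"wy":0,"wz":0,"claw":100},{"dx":0,"dy":0,"dz":0,"wx":0,"wy":0,"wz":0,"claw":100},{"dx":0,"dy":0,"dz":0,"wx":0,"wy":0,"wz":0,"claw":100}]'
python3 -c "
from loc import *
f=loc();cv2.imwrite('pics/w4.png',f['frame'])
go(.5645,.349,.13,1.618)"
```

```text
clock: 23.95
position: [0.5646, 0.0805, 0.1741]
tool_rot: [-3.141, 0.0, 1.619]
force: [0.4, 0.4, -0.2]
grip_width: 0.0856
finger_force: 0.0
clock: 24.58
position: [0.5631, 0.2198, 0.1741]
tool_rot: [-3.141, 0.001, 1.618]
force: [0.7, -0.0, 0.5]
grip_width: 0.0857
finger_force: 0.0
necked [0.5639 0.3495 0.0411] err 0.027 p 0.79
short [ 0.5664  0.3411 -0.1074] err 0.842 p 0.54
go dx 12.89 dy 0.71 dz 4.47 wz -0.000 at [0.5634 0.2199 0.1747] [3.142 0.    1.618] t 24.82
```

View pics/w4.png

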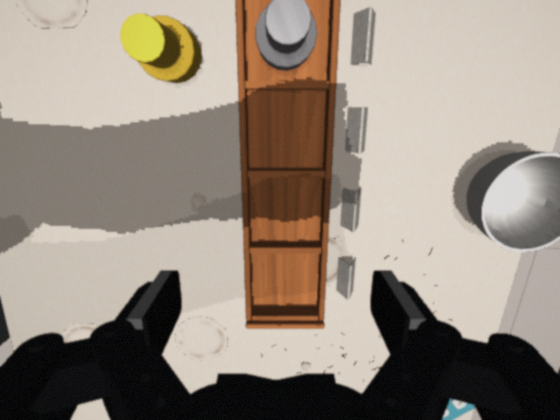

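The necked canister's neck is at (288,18). The yellow copy at (165,45) is about 10 cm away, clear of the fingers. I'll go over and grip the neck.

```bash

python3 -m handwheel '[{"dx":4.3,"dy":0.2,"dz":1,"wx":0,"wy":0,"wz":0,"claw":100},{"dx":4.3,"dy":0.2,"dz":1,"wx":0,"wy":0,"wz":0,"claw":100},{"dx":4.3,"dy":0.3,"dz":1,"wx":0,"wy":0,"wz":0,"claw":100},{"dx":0,"dy":0,"dz":1.5,"wx":0,"wy":0,"wz":0,"claw":100},{"dx":0,"dy":0,"dz":0,"wx":0,"wy":0,"wz":0,"claw":100},{"dx":0,"dy":0,"dz":0,"wx":0,"wy":0,"wz":0,"claw":100}]'
python3 -c "
from h import *
go(.5642,.3493,.05,1.618)"
```

```text
clock: 25.58
position: [0.5647, 0.3485, 0.1302]
tool_rot: [3.141, 0.0, 1.617]
force: [0.3, -0.9, 0.1]
grip_width: 0.0852
finger_force: 0.0
go dx 0.08 dy -0.05 dz 8.02 wz -0.001 at [0.5647 0.3485 0.1302] [3.141 0.    1.617] t 25.57
```

```bash

python3 -m handwheel '[{"dx":0,"dy":0,"dz":3,"wx":0,"wy":0,"wz":0,"claw":100},{"dx":0,"dy":0,"dz":3,"wx":0,"wy":0,"wz":0,"claw":100},{"dx":0,"dy":0,"dz":1.9,"wx":0,"wy":0,"wz":0,"claw":100},{"dx":0,"dy":0,"dz":0,"wx":0,"wy":0,"wz":0,"claw":70},{"dx":0,"dy":0,"dz":0,"wx":0,"wy":0,"wz":0,"claw":45},{"dx":0,"dy":0,"dz":0,"wx":0,"wy":0,"wz":0,"claw":20},{"dx":0,"dy":0,"dz":0,"wx":0,"wy":0,"wz":0,"claw":20},{"dx":0,"dy":0,"dz":0,"wx":0,"wy":0,"wz":0,"claw":20}]' 50
python3 -m handwheel '[{"dx":0,"dy":0,"dz":-2,"wx":0,"wy":0,"wz":0,"claw":20},{"dx":0,"dy":0,"dz":-5,"wx":0,"wy":0,"wz":0,"claw":20},{"dx":0,"dy":0,"dz":-5,"wx":0,"wy":0,"wz":0,"claw":20},{"dx":0,"dy":0,"dz":0,"wx":0,"wy":0,"wz":0.115,"claw":20},{"dx":0,"dy":0,"dz":0,"wx":0,"wy":0,"wz":0.115,"claw":20},{"dx":0,"dy":0,"dz":0,"wx":0,"wy":0,"wz":0,"claw":20}]' 50
python3 -c "
from h import *
go(.5512,-.3433,.17,1.388)"
```

```text
clock: 26.58
position: [0.5647, 0.3502, 0.0519]
tool_rot: [3.14, -0.001, 1.619]
force: [-0.8, -0.3, 6.9]
grip_width: 0.029
finger_force: 49.2
clock: 27.32
position: [0.5641, 0.3501, 0.1719]
tool_rot: [3.141, -0.001, 1.39]
force: [-0.7, 0.2, -1.3]
grip_width: 0.0286
finger_force: 49.8
go dx -68.42 dy 11.34 dz 0.19 wz 0.002 at [0.5641 0.3501 0.1719] [ 3.141e+00 -1.000e-03  1.390e+00] t 27.32
```

```bash

python3 -m handwheel '[{"dx":-4,"dy":0.6,"dz":0,"wx":0,"wy":0,"wz":0,"claw":20},{"dx":-5.5,"dy":0.9,"dz":0,"wx":0,"wy":0,"wz":0,"claw":20},{"dx":-5.5,"dy":0.9,"dz":0,"wx":0,"wy":0,"wz":0,"claw":20},{"dx":-5.5,"dy":0.9,"dz":0,"wx":0,"wy":0,"wz":0,"claw":20},{"dx":-5.5,"dy":0.9,"dz":0,"wx":0,"wy":0,"wz":0,"claw":20},{"dx":-5.5,"dy":0.9,"dz":0,"wx":0,"wy":0,"wz":0,"claw":20},{"dx":-5.5,"dy":0.9,"dz":0,"wx":0,"wy":0,"wz":0,"claw":20},{"dx":-5.5,"dy":0.9,"dz":0,"wx":0,"wy":0,"wz":0,"claw":20}]'
python3 -m handwheel '[{"dx":-5.5,"dy":0.9,"dz":0,"wx":0,"wy":0,"wz":0,"claw":20},{"dx":-5.5,"dy":0.9,"dz":0,"wx":0,"wy":0,"wz":0,"claw":20},{"dx":-5.5,"dy":0.9,"dz":0,"wx":0,"wy":0,"wz":0,"claw":20},{"dx":-5.5,"dy":0.9,"dz":0,"wx":0,"wy":0,"wz":0,"claw":20},{"dx":-3.9,"dy":0.8,"dz":0,"wx":0,"wy":0,"wz":0,"claw":20},{"dx":0,"dy":0,"dz":0,"wx":0,"wy":0,"wz":0,"claw":20},{"dx":0,"dy":0,"dz":0,"wx":0,"wy":0,"wz":0,"claw":20}]'
python3 -c "
from h import *
go(.5512,-.3433,.0525,1.388)"
```

```text
clock: 28.32
position: [0.5549, -0.0823, 0.1714]
tool_rot: [3.141, -0.0, 1.392]
force: [0.5, 0.3, -1.0]
grip_width: 0.0284
finger_force: 49.8
clock: 29.2
position: [0.5514, -0.3428, 0.1708]
tool_rot: [3.142, -0.0, 1.391]
force: [0.2, 1.0, -0.5]
grip_width: 0.029
finger_force: 49.9
go dx -0.05 dy -0.01 dz 11.83 wz 0.003 at [ 0.5514 -0.3428  0.1708] [ 3.142 -0.     1.391] t 29.2
```

```bash

python3 -m handwheel '[{"dx":0,"dy":0,"dz":4,"wx":0,"wy":0,"wz":0,"claw":20},{"dx":0,"dy":0,"dz":3.6,"wx":0,"wy":0,"wz":0,"claw":20},{"dx":0,"dy":0,"dz":2.4,"wx":0,"wy":0,"wz":0,"claw":20},{"dx":0,"dy":0,"dz":1.3,"wx":0,"wy":0,"wz":0,"claw":20},{"dx":0,"dy":0,"dz":0.5,"wx":0,"wy":0,"wz":0,"claw":20},{"dx":0,"dy":0,"dz":0,"wx":0,"wy":0,"wz":0,"claw":20}]'
python3 -m handwheel '[{"dx":0,"dy":0,"dz":0,"wx":0,"wy":0,"wz":0,"claw":50},{"dx":0,"dy":0,"dz":0,"wx":0,"wy":0,"wz":0,"claw":75},{"dx":0,"dy":0,"dz":0,"wx":0,"wy":0,"wz":0,"claw":100},{"dx":0,"dy":0,"dz":0,"wx":0,"wy":0,"wz":0,"claw":100},{"dx":0,"dy":0,"dz":-3,"wx":0,"wy":0,"wz":0,"claw":100},{"dx":0,"dy":0,"dz":-6,"wx":0,"wy":0,"wz":0,"claw":100},{"dx":0,"dy":0,"dz":-6,"wx":0,"wy":0,"wz":0,"claw":100},{"dx":0,"dy":0,"dz":-6,"wx":0,"wy":0,"wz":0,"claw":100}]'
python3 -m handwheel '[{"dx":-4,"dy":-4,"dz":-2,"wx":0,"wy":0,"wz":0,"claw":100},{"dx":-4,"dy":-4,"dz":-2,"wx":0,"wy":0,"wz":0,"claw":100},{"dx":-4,"dy":-4,"dz":0,"wx":0,"wy":0,"wz":0,"claw":100},{"dx":0,"dy":0,"dz":0,"wx":0,"wy":0,"wz":0,"claw":100},{"dx":0,"dy":0,"dz":0,"wx":0,"wy":0,"wz":0,"claw":100}]'
python3 - <<'E'
from loc import *
f=loc("top",pri=dict(tall=(.593,-.119),square=(.579,-.194),short=(.565,-.2685),necked=(.551,-.343)))
cv2.imwrite("pics/t5.png",cv2.resize(f["frame"][140:290,110:460],None,fx=2.25,fy=2.25))
s=optics.grab_frame("side");cv2.imwrite("pics/s5.png",cv2.resize(s["frame"][200:330,220:360],None,fx=4,fy=4))
E
```

```text
clock: 29.95
position: [0.5517, -0.3432, 0.0532]
tool_rot: [3.141, 0.0, 1.389]
force: [0.6, 0.1, 0.1]
grip_width: 0.0287
finger_force: 49.9
clock: 30.95
position: [0.5511, -0.3432, 0.2647]
tool_rot: [3.141, 0.0, 1.389]
force: [0.2, -0.5, 0.5]
grip_width: 0.0853
finger_force: 0.0
clock: 31.58
position: [0.412, -0.4393, 0.3026]
tool_rot: [3.141, -0.0, 1.389]
force: [0.3, 0.6, -0.9]
grip_width: 0.0854
finger_force: 0.0
tall [ 0.5916 -0.1208  0.0806] err 0.071 p 0.7
square [ 0.5785 -0.1947 -0.1706] err 0.08 p 0.93
square [ 0.5781 -0.1945 -0.1745] err 0.083 p 0.93
short [ 0.5651 -0.2699  0.0632] err 0.073 p 0.82
necked [ 0.551  -0.3404 -0.0183] err 0.101 p 0.76
```

View pics/t5.png

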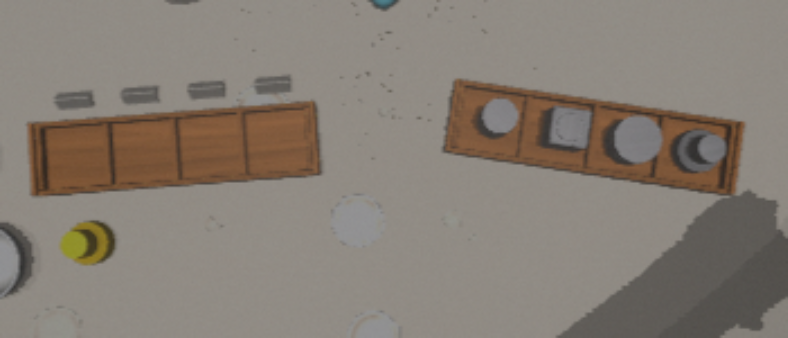

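View pics/s5.png

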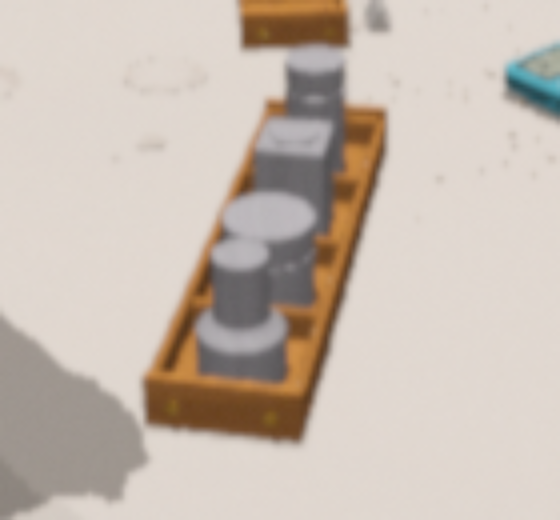

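Both views show all four upright in their pockets: tall, square, short, necked from left to right (top zoom 500,117; 570,128; 637,139; 705,150). Each is within about 3 mm of centre, the yellow copy hasn't moved, and the arm is clear.

```bash
python3 -c "
from workcell import job_done
print(job_done())"
```

```text
the job is handed in; nothing more can be done
None
```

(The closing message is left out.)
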